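# Heft two turning blanks and hold the green one up to the lathe

## Robot

A 7-joint arm with a two-finger parallel gripper is mounted at the origin on the work surface. World frame = base frame: x ahead of the robot, y to its left, z up, the work surface at z = 0. Lengths are in m, angles in rad, forces in N, time in s.
With the tool pointing down it reaches from about 0.4 to 0.85 m from the base axis. Payload 10.4 kg.
Tool frame: the origin (TCP) lies on the centre line of the jaws, within the pads' length; the fingertips stand manip.nose_length ahead of it and the grasp point (between the pads) is the TCP (manip.nose_length is the distance from the TCP to the fingertips, in m); z points along the fingers, y is the direction in which the jaws open and shut (so a half turn about z gives the same grasp; the last joint's range is limited). The gripper opens to 87 mm and grips with 3 to 60 N. Pads are 19 mm wide; open, the fingers measure 117 mm over their backs; the gripper's body (75 mm by 190 mm) begins 51 mm behind the grasp point.
Start: joints at [-0.023, 0.332, -0.065, 1.46, 0.022, 1.35, -0.088], TCP at [0.625, 0, 0.242] pointing down, gripper open.
Joint ranges: [-2.6, 2.6], [-0.5, 2.12], [-1.47, 1.34], [0.16, 2.42], [-1.27, 4.41], [0.06, 2.06], [-2.6, 2.6]. Speed limits (rad/s): [2.22, 2.22, 2.79, 2.79, 3.14, 3.14, 3.14].

## Interface

Orientations are given as a unit quaternion [x, y, z, w].
In Python, from workcell import manip gives the robot as it stands.
- The arm moves only by the tool play_rows, never from a script. Its argument "series" is one flat list of numbers, 7 for each row, row after row: the turn, a rotation vector about the world's x, y, z in rad, then the shift along the world's x, y, z in mm, then the closure, from -1 (fully open) to 1 (shut). In form: [wx, wy, wz, dx, dy, dz, fingers, wx, wy, wz, dx, dy, dz, fingers, ...]. A call has 1 to 8 rows; each row is the pose to reach, as a shift and turn from the pose commanded when the call began; what a row does not reach only later rows make up. A row lasts 1/12 s, in which the tool goes at most 41.7 mm and 7.16 degrees, less where a joint would pass 70% of its speed; a pose out of reach is approached as far as the arm can. A call with a gripper value outside its range is refused whole. The fingers move at their own pace and stop on an object; "newtons" is the grip in N (left out, the last holds). Time passes only in rows, so rows that repeat a pose let the fingers close. It gives the time, the measured TCP pose, the force and the opening at its end, in the units of the state.
- manip.sense(): the state, without advancing time (a new reading comes with each control period).
- manip.read_camera(name): name is "scene" or "side" or "wrist"; returns a dict with "color" (420x560x3 uint8, red, green, blue), "camera_matrix" (3x3 intrinsics, pixels), "k1" (the pictures are not rectified: a ray, as slopes to the right and down, at radius r is drawn at 1 + k1 r^2 times it, then the intrinsics apply), "position" and "rotation" of the camera in the world. Camera axes: x right, y up, looking along -z (the intrinsics and any distortion apply to the point x, -y, -z); pixel columns grow to the right and rows downward; lengths in m; the calibration is good to about 2 mm. A picture is of the moment at which its call begins. There is no depth.
- manip.hand_in(): hands the job in, once; it reports no verdict.
The state is a dict: "clock": time; "joint_positions": joint angles; "joint_velocities": joint speeds; "joint_torque": joint torques, N m; "tcp_pos": TCP position; "eef_rot": TCP orientation; "contact_force": force on the tool from outside, world axes, zero at the start; "moment": the same for the moment, N m; "grip_width": finger opening in m.
Only numpy, scipy, OpenCV 4.12 (cv2) and the standard library are available. Lean on these libraries where they do the work, as an engineer would, in place of code of your own. Each camera call takes 0.05 s, during which the arm holds its last target. There are 200 camera calls.

## Task

Open the top drawer of the steel chest: of the two waxed turning blanks in it, one is still green and clearly heavier, but they look alike, so lift each in turn clear of the drawer and feel which is heavier. Set the lighter one back flat on the drawer's floor without dropping it, and hold the heavier one level between the lathe's two centres, in line with them and touching nothing on the lathe, ready for me to wind up the tailstock. Finish while still holding it there, keeping still, and leave the other things on the bench where they are.

Things in the scene. Friction and masses are not known exactly. Their poses are not given: they have to be found in the camera images.
- top_drawer (a joint): Slide of the top drawer of a grey steel bench-top chest (340 mm deep, 320 wide, 200 high, fixed): 0 shut, grows as it is pulled out straight from the chest's front (towards the robot), stops at 0.25 m; about 2 N of friction, stays where it is left. It starts nearly shut (0 to 0.015 m). Opened about 0.18 m or more, both blanks lie clear of the chest's front.
- drawer_handle (a point): Middle of the top drawer's bar handle (moves with the drawer): a round aluminium bar 12 mm thick and 140 mm long, level, along this point's y axis, on a post at either end; its centre line stands 40 mm off the drawer's front, 35 mm below the chest's top, free above. Its -x axis is the way the drawer slides out.
- drawer_floor (a point): Point on the top drawer's inner floor, midway across and 84 mm behind the inside of its front (moves with the drawer; x along the slide, its -x the way out). Inside the drawer measures 295 mm along x and 278 mm along y; its 6 mm side walls rise 68 mm above this floor, which is 110 mm above the bench. At the back lie a small T-shaped chuck key and a spanner.
- blank_p_mid (a point): One of two look-alike turning blanks in the top drawer: square billet of pale wood 120 x 54 x 54 mm, both ends dipped in cream wax. Point: its middle and centre of mass, 27 mm above the drawer floor while it lies there; x along the 120 mm length. It starts roughly lengthwise to the drawer's slide. Both weigh under 0.4 kg; one is heavier by at least 0.13 kg: lift both to find which.
- blank_q_mid (a point): One of two look-alike turning blanks in the top drawer: square billet of pale wood 120 x 54 x 54 mm, both ends dipped in cream wax. Point: its middle and centre of mass, 27 mm above the drawer floor while it lies there; x along the 120 mm length. It starts roughly lengthwise to the drawer's slide. Both weigh under 0.4 kg; one is heavier by at least 0.13 kg: lift both to find which.
- lathe: Blue bench-top wood lathe 740 mm long, fixed: spindle axis along its own y, headstock (312 mm high) at +y, tailstock (lever up to 296 mm) at -y; origin on the bench under the axis. Bed top 112 mm above the bench. A tool rest 190 mm long stands 130 mm from the axis on the -x side, its top 26 mm below axis height.
- between (a point): Middle of the gap between the lathe's two centres, on the spindle axis, 225 mm above the bench; its y axis runs along the spindle axis, z up.
- spur_tip (a point): Point of the spur drive centre in the headstock, on the spindle axis, 95 mm from the middle of the gap (25 mm thick spur, open space round it back to the headstock's face 70 mm behind).
- tail_tip (a point): Point of the live centre in the tailstock, on the spindle axis, 95 mm from the middle of the gap on the other side (the two points stand 190 mm apart).
- calliper: Steel outside calliper lying on the bench, 155 x 90 x 7 mm; origin near its pivot. Not to be disturbed.
- mallet: Dark turned mallet standing on its head, 86 mm across, 220 mm high; origin at the centre of its foot. Not to be disturbed.
- cork_block: Cork sanding block 110 x 65 x 32 mm lying on the bench; origin at the centre of its underside. Not to be disturbed.
- bench_brush: Bench brush 240 mm long lying on the bench between the robot and the lathe. Not to be disturbed.
- bowl: Turned wooden bowl, 170 mm across, 60 mm high, on the bench behind the lathe; origin at the centre of its foot. Not to be disturbed.

How it is judged:
On the way, in this order (a step that is already met when the one before it is completed fails the run):
1. the top drawer is pulled open by at least 10 cm (value of joint top_drawer above 0.1 m), for 0.1 s.
2. the lighter blank, too, has been lifted clear (by more than 4 cm, hanging from the fingers alone) while the heavier lies in the drawer (((height (world z) of blank_p_mid above 0.177 m and contact force between blank_p and the fingers above 0.5 N and contact force between blank_p and top_drawer below 0.05 N and contact force between blank_q and top_drawer above 2.5 N and contact force between blank_q and the fingers below 0.05 N) or (height (world z) of blank_q_mid above 0.177 m and contact force between blank_q and the fingers above 0.5 N and contact force between blank_q and top_drawer below 0.05 N and contact force between blank_p and top_drawer above 2.5 N and contact force between blank_p and the fingers below 0.05 N))), for 0.2 s.
At the end, for the whole second after the job is handed in: The fingers alone hold the heavier blank still between centres: middle within 12 mm of the lathe axis and 22 mm of mid-gap along it, length within 8 degrees of the axis, clear of the lathe; the lighter lies flat, at rest, on the top drawer's floor (((x of blank_p_mid in the frame of between between -0.012 and 0.012 m and z of blank_p_mid in the frame of between between -0.012 and 0.012 m and y of blank_p_mid in the frame of between between -0.022 and 0.022 m and angle between the x axis of blank_p_mid and the y axis of between, either way round below 0.14 rad and contact force between blank_p and the fingers above 0.5 N and contact force between blank_p and lathe below 0.05 N and linear speed of each of blank_p, blank_q below 0.02 m/s and angular speed of blank_p below 0.15 rad/s and x of blank_q_mid in the frame of drawer_floor between -0.065 and 0.19 m and y of blank_q_mid in the frame of drawer_floor between -0.13 and 0.13 m and z of blank_q_mid in the frame of drawer_floor between 0.017 and 0.037 m and angle between blank_q_mid's own x axis and vertical between 1.45 and 1.69 rad and contact force between blank_q and top_drawer between 0.5 and 2.5 N) or (x of blank_q_mid in the frame of between between -0.012 and 0.012 m and z of blank_q_mid in the frame of between between -0.012 and 0.012 m and y of blank_q_mid in the frame of between between -0.022 and 0.022 m and angle between the x axis of blank_q_mid and the y axis of between, either way round below 0.14 rad and contact force between blank_q and the fingers above 0.5 N and contact force between blank_q and lathe below 0.05 N and linear speed of each of blank_q, blank_p below 0.02 m/s and angular speed of blank_q below 0.15 rad/s and x of blank_p_mid in the frame of drawer_floor between -0.065 and 0.19 m and y of blank_p_mid in the frame of drawer_floor between -0.13 and 0.13 m and z of blank_p_mid in the frame of drawer_floor between 0.017 and 0.037 m and angle between blank_p_mid's own x axis and vertical between 1.45 and 1.69 rad and contact force between blank_p and top_drawer between 0.5 and 2.5 N))); the arm keeps its last pose, push and grip.
It fails at once if a blank is dropped (falls free faster than 0.8 m/s) ((linear speed of blank_p above 0.8 m/s and contact force between blank_p and the fingers below 0.01 N) or (linear speed of blank_q above 0.8 m/s and contact force between blank_q and the fingers below 0.01 N)).
It fails at once if another thing on the bench is moved by more than 4 cm (distance of any of calliper, mallet, cork_block, bench_brush, bowl from where it was at the start of the episode above 0.04 m).
It also fails if it takes over 72 s, if anything falls off the work surface, if the arm or the gripper's body presses on something with over 40 N, if the wrist force passes 120 N, or if a joint passes its speed limit or range.

## Working session

There is one attempt and no reset: what is moved stays moved. The work goes in short steps, Python scripts to look and compute and a tool call to move; the robot and the scene stay as the last step left them, time stands still between calls to the robot, and variables do not carry over. Pictures are saved under pics/ and viewed, about 8 in all and at most 12, crops included, and the job is handed in when it is done.

Besides the shell and the picture viewer there is one more tool, called after ">>>" as a command line: name --argument value ..., lists and objects as JSON in quotes. play_rows: Moves the arm, as the interface text tells. Its arguments: {"type":"object","properties":{"series":{"type":"array","items":{"type":"number"}},"newtons":{"type":"number"}},"required":["series"]}

```bash
mkdir -p pics
cat > h.py <<'E'
import numpy as np, cv2
from workcell import manip
def grab(n,f=None):
    d=manip.read_camera(n)
    if f: cv2.imwrite('pics/'+f,d['color'][:,:,::-1])
    return d
def ray(d,u,v):
    K=np.array(d['camera_matrix']);k=d['k1']
    x=np.array([(u-K[0,2])/K[0,0],(v-K[1,2])/K[1,1]]);y=x.copy()
    for _ in range(30): y=x/(1+k*(y@y))
    r=np.array(d['rotation'])
    return np.array(d['position']),r@np.array([y[0],-y[1],-1.0])
def onz(d,u,v,z):
    p,r=ray(d,u,v); return p+r*(z-p[2])/r[2]
def proj(d,P):
    q=np.array(d['rotation']).T@(np.array(P)-np.array(d['position']))
    a=np.array([q[0],-q[1]])/-q[2]; a=a*(1+d['k1']*(a@a))
    K=np.array(d['camera_matrix']); return K[0,0]*a[0]+K[0,2],K[1,1]*a[1]+K[1,2]
def tri(d1,a,d2,b):
    p,r=ray(d1,*a);q,s=ray(d2,*b)
    t=np.linalg.lstsq(np.c_[r,-s],q-p,rcond=None)[0]
    A=p+r*t[0];B=q+s*t[1]; return (A+B)/2,np.linalg.norm(A-B)
E
python3 - <<'E'
from h import *
import pickle
s=manip.sense();print(s,manip.nose_length)
D={}
for n in('scene','side','wrist'):
    d=grab(n,n+'0.png');D[n]=d;print(n,d['position'],np.round(d['rotation'],3).tolist(),d['camera_matrix'],d['k1'])
pickle.dump({k:dict(v) for k,v in D.items()},open('d0.pkl','wb'))
E
```

```text
{'clock': 0.0, 'joint_positions': array([-0.02261533,  0.33287911, -0.06470184,  1.46095958,  0.02162096,
        1.34987636, -0.08853653]), 'joint_velocities': array([-3.70096920e-04, -5.06710942e-04, -1.15020730e-03, -9.13857897e-05,
       -1.35598005e-03, -6.88650986e-04,  4.67406077e-04]), 'joint_torque': array([-1.20520472e-04, -6.23245955e+01,  2.44190963e-02, -3.89891267e+01,
       -6.13984605e-02,  3.97891912e-02,  1.87085252e-04]), 'tcp_pos': array([ 6.24638825e-01, -7.18322487e-07,  2.40740686e-01]), 'eef_rot': array([ 7.07104295e-01,  7.07108908e-01, -5.33608288e-04, -4.73010309e-04]), 'contact_force': array([ 0.57606231, -0.09445521,  0.88365289]), 'moment': array([-0.03562249,  0.05331846,  0.02447851]), 'grip_width': 0.0873411784476753} 0.019
scene [1.0759782  0.73786375 0.94504921] [0.127, 0.381, 0.862, 0.308] [[423.14888745   0.         270.99757161]
 [  0.         423.14888745 202.95390376]
 [  0.           0.           1.        ]] -0.12852004287571106
side [ 0.0073822  -0.75386009  0.85426202] [0.434, -0.138, -0.25, 0.855] [[522.97304309   0.         277.44582679]
 [  0.         522.97304309 206.38653099]
 [  0.           0.           1.        ]] -0.029096604216280825
wrist [0.6270613  0.07589484 0.38483904] [-0.139, 0.001, -0.001, 0.99] [[374.33518712   0.         270.07016616]
 [  0.         374.33518712 215.73729679]
 [  0.           0.           1.        ]] -0.09254715653069422
```

```bash
sed -i "s/np.array(d\['rotation'\])/Rot(d)/g; 2a from scipy.spatial.transform import Rotation as R\ndef Rot(d): return R.from_quat(d['rotation']).as_matrix()" h.py; head -8 h.py; python3 -c "
import cv2,numpy as np
a=cv2.imread('pics/scene0.png');b=cv2.imread('pics/wrist0.png')
print(a.shape)"
```

```text
import numpy as np, cv2
from workcell import manip
from scipy.spatial.transform import Rotation as R
def Rot(d): return R.from_quat(d['rotation']).as_matrix()
def grab(n,f=None):
    d=manip.read_camera(n)
    if f: cv2.imwrite('pics/'+f,d['color'][:,:,::-1])
    return d
(420, 560, 3)
```

View pics/scene0.png

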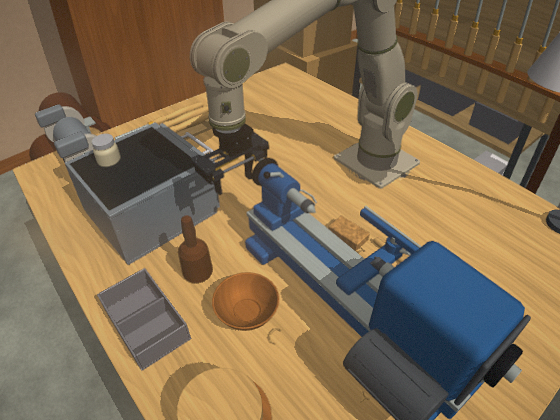

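View pics/side0.png

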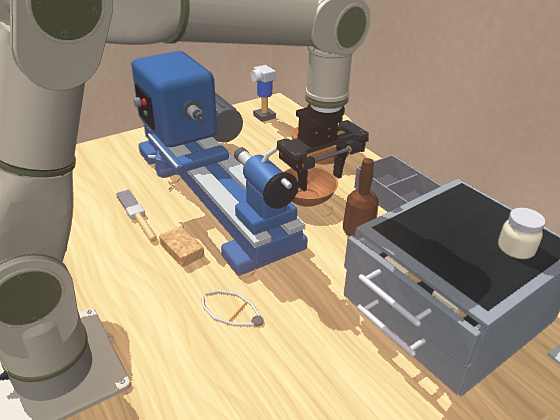

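Run:
```python
import cv2,numpy as np
a=cv2.imread('pics/side0.png');b=cv2.imread('pics/scene0.png')
A=cv2.resize(a[225:385,340:560],None,fx=1.8,fy=1.8,interpolation=cv2.INTER_CUBIC)
B=cv2.resize(a[80:280,120:320],(400,400),interpolation=cv2.INTER_CUBIC)
C=cv2.resize(b[150:320,230:430],(400,340),interpolation=cv2.INTER_CUBIC)
o=np.zeros((600,800,3),np.uint8)
o[:288,:396]=A; o[:400,400:]=B; o[290:290+300,:400]=C[:300]
cv2.imwrite('pics/c1.png',o)
```

```text
(no output)
```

View pics/c1.png

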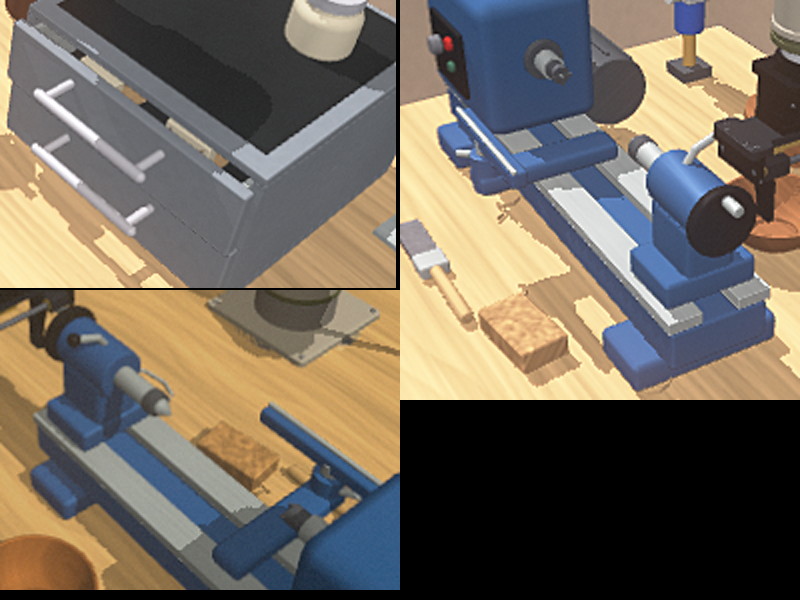

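```bash
cat > l.py <<'E'
from h import *
import pickle
D=pickle.load(open('d0.pkl','rb'));S,G=D['side'],D['scene']
E
python3 - <<'E'
from l import *
np.set_printoptions(precision=4,suppress=True)
t=onz(G,315.5,211.5,.225);s=onz(S,205,116,.225);s2=onz(G,372.5,261,.225)
print('tail',t,'spur',s,s2,np.linalg.norm(t-s),tri(S,(205,116),G,(372.5,261)))
print('yaw of axis',np.degrees(np.arctan2(-(s-t)[0],(s-t)[1])),(s+t)/2)
a=onz(S,361,276.7,.165);b=onz(S,416.7,323.3,.165);print('handle',a,b,np.linalg.norm(a-b),(a+b)/2,np.degrees(np.arctan2((b-a)[0],-(b-a)[1])))
for n,uv in dict(fl=(345,237),fr=(474,323),bl=(457,180)).items(): print(n,onz(S,*uv,.2))
for n,uv in dict(L=(68,160),far=(127,262),near=(215,205),top=(160,124)).items(): print('scene',n,onz(G,*uv,.2))
E
```

```text
tail [0.5294 0.2161 0.225 ] spur [0.5549 0.4171 0.225 ] [0.5409 0.4112 0.225 ] 0.20263585592161928 (array([0.5486, 0.4121, 0.2301]), np.float64(0.007647912808008138))
yaw of axis -7.2549507440936924 [0.5421 0.3166 0.225 ]
handle [ 0.5509 -0.2384  0.165 ] [ 0.5568 -0.3797  0.165 ] 0.14139177416923882 [ 0.5539 -0.3091  0.165 ] 2.3844789429274713
fl [ 0.5708 -0.1605  0.2   ]
fr [ 0.6103 -0.4498  0.2   ]
bl [ 0.9278 -0.1352  0.2   ]
scene L [ 0.9336 -0.452   0.2   ]
scene far [0.9587 0.0437 0.2   ]
scene near [0.6937 0.0132 0.2   ]
scene top [ 0.617  -0.4411  0.2   ]
```

>>> play_rows --series '[0, 0, 0, 0, 0, 40, 0.3, 0, 0, 0, 0, 0, 75, 0.3, 0, 0, 0, -9, -40, 75, 0.3, 0, 0, 0, -18, -80, 75, 0.3, 0, 0, 0, -27, -120, 75, 0.3, 0, 0, 0, -36, -160, 75, 0.3, 0, 0, 0, -45, -200, 75, 0.3, 0, 0, 0, -54, -240, 75, 0.3]'

```text
clock: 0.82
tcp_pos: [0.5701, -0.2417, 0.3165]
eef_rot: [0.707, 0.707, -0.0, -0.0]
contact_force: [0.6, -0.2, -0.3]
grip_width: 0.0413
```

>>> play_rows --series '[0, 0, 0.02, -9, -35, 0, 0.3, 0, 0, 0.04, -17, -69, 0, 0.3, 0, 0, 0.04, -17, -69, 0, 0.3, 0, 0, 0.04, -17, -69, 0, 0.3]'

```text
clock: 1.15
tcp_pos: [0.5527, -0.3114, 0.316]
eef_rot: [0.694, 0.72, -0.0, -0.0]
contact_force: [0.3, 1.3, -0.7]
grip_width: 0.031
```

Run:
```python
from h import *
import pickle
s=manip.sense();print(s['clock'],s['tcp_pos'],s['grip_width'],R.from_quat(s['eef_rot']).as_euler('zyx',degrees=True),s['contact_force'])
W=grab('wrist','w1.png');pickle.dump(W,open('w1.pkl','wb'))
```

```text
1.15 [ 0.55274987 -0.31143061  0.31603289] 0.03099506625258357 [-9.20334861e+01 -6.00667955e-02  1.79981946e+02] [ 0.30309309  1.33425809 -0.68470049]
```

View pics/w1.png

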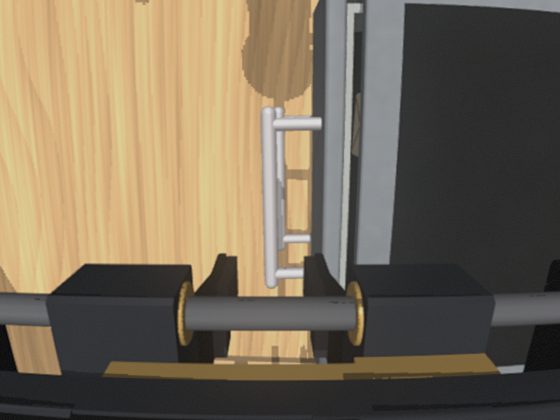

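Run:
```python
from h import *
import pickle
np.set_printoptions(precision=4,suppress=True)
W=pickle.load(open('w1.pkl','rb'))
a=onz(W,268,112,.165);b=onz(W,271,284,.165);print('handle',a,b,np.linalg.norm(a-b),(a+b)/2,np.degrees(np.arctan2(-(a-b)[0],(a-b)[1])))
for A,B in[((369,3),(359,265)),((405,4),(391,262))]:
    a=onz(W,*A,.2);b=onz(W,*B,.2);print(a,b,np.degrees(np.arctan2(-(a-b)[0],(a-b)[1])))
a=onz(W,320,5,.178);b=onz(W,313,230,.178);print('drawer front',a,b,np.degrees(np.arctan2(-(a-b)[0],(a-b)[1])))
```

```text
handle [ 0.5506 -0.2374  0.165 ] [ 0.558  -0.3814  0.165 ] 0.1441114759844114 [ 0.5543 -0.3094  0.165 ] 2.9061578879914687
[ 0.6135 -0.1654  0.2   ] [ 0.6232 -0.3462  0.2   ] 3.094908045850581
[ 0.6371 -0.1644  0.2   ] [ 0.6475 -0.3431  0.2   ] 3.328157230537787
drawer front [ 0.5844 -0.1628  0.178 ] [ 0.5894 -0.3267  0.178 ] 1.7341216774199388
```

>>> play_rows --series '[0, 0, 0.01, 2, 2, -40, 0.3, 0, 0, 0.01, 2, 2, -80, 0.3, 0, 0, 0.01, 2, 2, -120, 0.3, 0, 0, 0.01, 2, 2, -142, 0.3, 0, 0, 0.01, 2, 2, -142, 0.3, 0, 0, 0.01, 2, 2, -142, 1, 0, 0, 0.01, 2, 2, -142, 1, 0, 0, 0.01, 2, 2, -142, 1]' --newtons 25

```text
clock: 1.87
tcp_pos: [0.557, -0.3068, 0.177]
eef_rot: [0.689, 0.725, 0.001, 0.001]
contact_force: [-1.9, 2.0, 1.2]
grip_width: 0.0177
```

>>> play_rows --series '[0, 0, 0, 0, 0, 0, 1, 0, 0, 0, 0, 0, 0, 1, 0, 0, 0, -8, -0.4, 0, 1, 0, 0, 0, -24, -1.2, 0, 1, 0, 0, 0, -44, -2.3, 0, 1, 0, 0, 0, -64, -3.3, 0, 1, 0, 0, 0, -84, -4.4, 0, 1, 0, 0, 0, -100, -5.2, 0, 1]'

```text
clock: 2.53
tcp_pos: [0.4563, -0.3125, 0.1766]
eef_rot: [0.689, 0.725, 0.001, 0.002]
contact_force: [2.9, 0.3, 6.1]
grip_width: 0.0114
```

>>> play_rows --series '[0, 0, 0, -20, -1, 0, 1, 0, 0, 0, -40, -2.1, 0, 1, 0, 0, 0, -60, -3.1, 0, 1, 0, 0, 0, -80, -4.2, 0, 1, 0, 0, 0, -98, -5.1, 0, 1, 0, 0, 0, -108, -5.6, 0, 1, 0, 0, 0, -108, -5.6, 0, 1, 0, 0, 0, -108, -5.6, 0, 0.3]'

```text
clock: 3.2
tcp_pos: [0.3481, -0.3183, 0.1763]
eef_rot: [0.69, 0.724, 0.0, 0.002]
contact_force: [-0.2, -0.1, -0.2]
grip_width: 0.0134
```

>>> play_rows --series '[0, 0, 0, 0, 0, 0, 0.3, 0, 0, 0, 0, 0, 0, 0.3, 0, 0, 0, 0, 0, 30, 0.3, 0, 0, 0, 0, 0, 70, 0.3, 0, 0, 0, 0, 0, 110, -0.5, 0, 0, 0, 0, 0, 150, -1, 0, 0, 0, 10, 0, 180, -1, 0, 0, 0, 10, 0, 180, -1]'

```text
clock: 3.87
tcp_pos: [0.3607, -0.3185, 0.3609]
eef_rot: [0.689, 0.725, 0.001, 0.005]
contact_force: [0.4, 1.3, 0.2]
grip_width: 0.0491
```

Run:
```python
from h import *
import pickle
s=manip.sense();print(s['clock'],s['tcp_pos'],s['grip_width'],s['joint_positions'])
D={n:grab(n,n+'2.png') for n in('wrist','side')}
pickle.dump(D,open('d2.pkl','wb'))
```

```text
3.8667 [ 0.36072227 -0.31850101  0.36092584] 0.04907261456929192 [ 0.47706226 -0.03917988  0.14713713  1.63512439  0.00500952  1.53569428
  0.6751278 ]
```

View pics/side2.png

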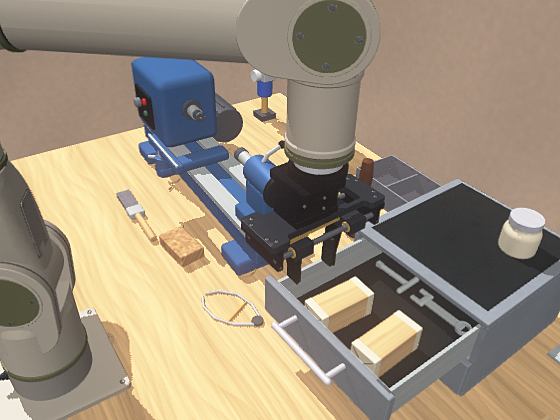

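Run:
```python
from h import *
import pickle
S=pickle.load(open('d2.pkl','rb'))['side']
a=onz(S,338,299,.164);b=onz(S,386,335,.164);print(a,b)
print('handle mid',onz(S,301,349,.165))
im=cv2.imread('pics/side2.png')[260:400,280:480]
cv2.imwrite('pics/c2.png',cv2.resize(im,(800,560),interpolation=cv2.INTER_CUBIC))
```

```text
[ 0.47774262 -0.26022319  0.164     ] [ 0.49438187 -0.36971545  0.164     ]
handle mid [ 0.3550984  -0.31716947  0.165     ]
```

View pics/c2.png

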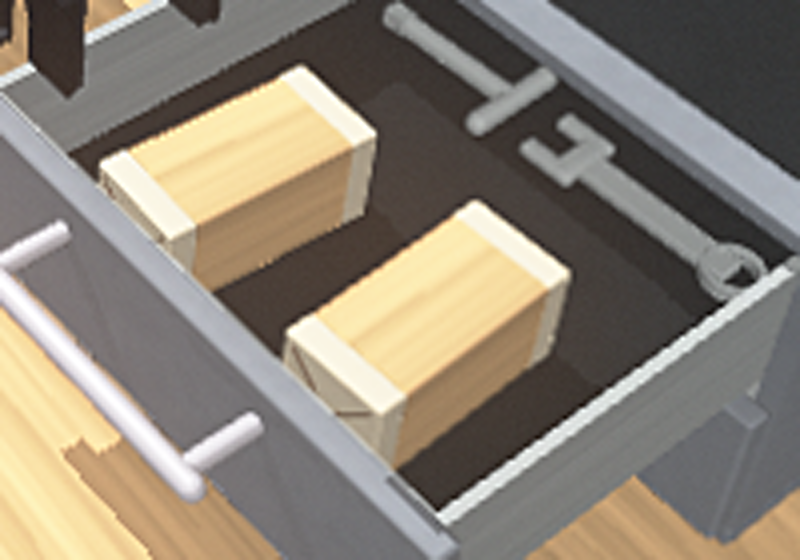

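Run:
```python
from h import *
import pickle
np.set_printoptions(precision=4,suppress=True)
S=pickle.load(open('d2.pkl','rb'))['side']
for n,c in dict(A=[(100,165),(300,67),(376,133),(195,232)],B=[(286,333),(472,202),(570,270),(404,402)]).items():
    P=np.array([onz(S,280+u/4,260+v/4,.164) for u,v in c])
    e=P[1]-P[0]+P[2]-P[3];print(n,P.mean(0),np.degrees(np.arctan2(e[1],e[0])),[np.linalg.norm(P[i]-P[(i+1)%4]) for i in range(4)])
print('left wall',[onz(S,280+u/4,260+v/4,.178) for u,v in((0,88),(150,5))])
print('right wall',[onz(S,280+u/4,260+v/4,.178) for u,v in((440,515),(790,265))])
print('chest front',[onz(S,u,v,.2) for u,v in((368,233),(480,311))])
```

```text
A [ 0.4861 -0.2591  0.164 ] 1.08669705588613 [np.float64(0.11824883960620815), np.float64(0.05264472529964622), np.float64(0.10783851611195829), np.float64(0.0559536778675699)]
B [ 0.4988 -0.3719  0.164 ] 6.451781731844591 [np.float64(0.11804528441578442), np.float64(0.052458968097571036), np.float64(0.10868106974437912), np.float64(0.05572871175589344)]
left wall [array([ 0.4044, -0.1794,  0.178 ]), array([ 0.4973, -0.1702,  0.178 ])]
right wall [array([ 0.4186, -0.4579,  0.178 ]), array([ 0.6298, -0.4476,  0.178 ])]
chest front [array([ 0.6183, -0.1751,  0.2   ]), array([ 0.6404, -0.4374,  0.2   ])]
```

>>> play_rows --series '[0, 0, -0.12, 16, 7, 0, -1, 0, 0, -0.24, 32, 15, 0, -1, 0, 0, -0.36, 48, 22, 0, -1, 0, 0, -0.48, 64, 30, 0, -1, 0, 0, -0.6, 80, 37, 0, -1, 0, 0, -0.72, 96, 45, 0, -1, 0, 0, -0.84, 112, 52, 0, -1, 0, 0, -0.96, 125, 60, 0, -1]'

```text
clock: 4.63
tcp_pos: [0.4835, -0.2573, 0.3527]
eef_rot: [0.947, 0.322, -0.001, -0.001]
contact_force: [-0.8, -0.3, -0.1]
grip_width: 0.0867
```

>>> play_rows --series '[0, 0, -0.12, 0, 0, -20, -1, 0, 0, -0.24, 0, 0, -40, -1, 0, 0, -0.36, 0, 0, -60, -1, 0, 0, -0.48, 0, 0, -80, -1, 0, 0, -0.6, 0, 0, -100, -1, 0, 0, -0.63, 0, 0, -100, -1, 0, 0, -0.63, 0, 0, -100, -1]'

```text
clock: 5.22
tcp_pos: [0.4817, -0.2573, 0.2518]
eef_rot: [1.0, 0.015, -0.002, -0.001]
contact_force: [-0.1, 0.2, -0.3]
grip_width: 0.0871
```

Run:
```python
from h import *
import pickle
s=manip.sense();m=R.from_quat(s['eef_rot']).as_matrix();print(s['clock'],s['tcp_pos'],s['grip_width'],'\n',m.round(4),s['joint_positions'])
W=grab('wrist','w3.png');pickle.dump(W,open('w3.pkl','wb'))
```

```text
5.2167 [ 0.4816914  -0.25732332  0.25183711] 0.08708114153638999 
 [[ 0.9996  0.0291 -0.0044]
 [ 0.0291 -0.9996  0.0015]
 [-0.0044 -0.0017 -1.    ]] [ 0.31825595  0.15342657  0.09884346  1.65958924 -0.01511843  1.33402358
 -1.12210342]
```

View pics/w3.png

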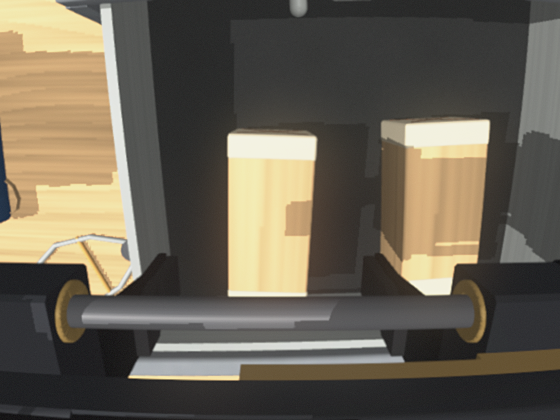

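Run:
```python
from h import *
import pickle
np.set_printoptions(precision=4,suppress=True)
W=pickle.load(open('w3.pkl','rb'));print(W['position'])
for n,c in dict(A=[(229,133),(316,136),(228.5,290),(308,290)],B=[(383,122),(489,122),(381,240),(479,275)]).items():
    P=np.array([onz(W,u,v,.164) for u,v in c]);print(n,P[:,:2].tolist(),np.linalg.norm(P[0]-P[1]))
    for i in(0,1):
        e=P[i]-P[i+2];print(np.degrees(np.arctan2(e[1],e[0])))
    for i,j in((0,1),(2,3)):
        e=P[i]-P[j];print('w',np.degrees(np.arctan2(-e[0],e[1])))
```

```text
[ 0.56   -0.255   0.3955]
A [[0.5443375767796266, -0.22978201782402036], [0.5440314571571583, -0.2828058454098832], [0.4386625499132676, -0.2291453373390485], [0.44027049445417765, -0.2837465923533193]] 0.05302471123050617
-0.3451966315014677
0.5194569442584757
w -0.3307789786499824
w 1.6868077001278974
B [[0.5539462634377942, -0.3232318360596409], [0.5573344556890828, -0.39088651767916605], [0.4780088796855317, -0.33007940866875896], [0.45370313860757305, -0.4033135324935484]] 0.06773946996966397
5.152649998864858
6.838008017915262
w 2.8670161264040397
w -18.360537132318225
```

```bash
cat > f.py <<'E'
from h import *
np.set_printoptions(precision=3,suppress=True)
def avg(n=8):
    L=[]
    for _ in range(n):
        manip.read_camera('wrist');s=manip.sense();L.append(np.r_[s['contact_force'],s['moment'],s['joint_torque'][1],s['joint_torque'][3],s['joint_torque'][5]])
    L=np.array(L);print('mean',L.mean(0),'sd',L.std(0));print(s['clock'],s['tcp_pos'],s['grip_width'])
avg()
E
python3 f.py
```

```text
mean [  0.286   0.13    0.106   0.006   0.124  -0.01  -48.898 -38.687  -0.055] sd [0.327 0.342 0.613 0.032 0.025 0.023 0.314 0.302 0.003]
5.6667 [ 0.483 -0.258  0.255] 0.08686164872589368
```

>>> play_rows --series '[0, 0, -0.03, 2, 1, -25, -1, 0, 0, -0.03, 2, 1, -50, -1, 0, 0, -0.03, 2, 1, -75, -1, 0, 0, -0.03, 2, 1, -95, -1, 0, 0, -0.03, 2, 1, -104, -1, 0, 0, -0.03, 2, 1, -104, -1, 0, 0, -0.03, 2, 1, -104, 1, 0, 0, -0.03, 2, 1, -104, 1]' --newtons 25

```text
clock: 6.33
tcp_pos: [0.4858, -0.2572, 0.1521]
eef_rot: [1.0, 0.0, 0.001, 0.0]
contact_force: [-0.3, 0.5, 0.4]
grip_width: 0.0802
```

>>> play_rows --series '[0, 0, 0, 0, 0, 0, 1, 0, 0, 0, 0, 0, 0, 1, 0, 0, 0, 0, 0, 0, 1, 0, 0, 0, 0, 0, 0, 1]'

```text
clock: 6.67
tcp_pos: [0.4852, -0.2569, 0.151]
eef_rot: [1.0, 0.0, 0.0, 0.0]
contact_force: [0.1, 0.6, -0.4]
grip_width: 0.0545
```

>>> play_rows --series '[0, 0, 0, 0, 0, 0, 1, 0, 0, 0, 0, 0, 5, 1, 0, 0, 0, 0, 0, 20, 1, 0, 0, 0, 0, 0, 45, 1, 0, 0, 0, 0, 0, 70, 1, 0, 0, 0, 0, 0, 92, 1, 0, 0, 0, 0, 0, 103, 1, 0, 0, 0, 0, 0, 103, 1]'

```text
clock: 7.33
tcp_pos: [0.486, -0.2572, 0.2561]
eef_rot: [1.0, 0.0, 0.002, 0.001]
contact_force: [-0.9, -0.5, -1.9]
grip_width: 0.0537
```

```bash
python3 f.py
```

```text
mean [  0.062   0.415  -1.757   0.04    0.115  -0.011 -51.298 -40.39    0.009] sd [0.731 0.63  0.437 0.032 0.023 0.028 0.847 0.774 0.114]
7.7333 [ 0.485 -0.257  0.253] 0.05382296903294432
```

>>> play_rows --series '[0, 0, 0, 0, 0, -20, 1, 0, 0, 0, 0, 0, -45, 1, 0, 0, 0, 0, 0, -70, 1, 0, 0, 0, 0, 0, -88, 1, 0, 0, 0, 0, 0, -95, 1, 0, 0, 0, 0, 0, -99, 1, 0, 0, 0, 0, 0, -102, 1, 0, 0, 0, 0, 0, -103, 1]'

```text
clock: 8.4
tcp_pos: [0.4855, -0.257, 0.1512]
eef_rot: [1.0, 0.0, 0.001, 0.0]
contact_force: [0.1, 0.6, -2.0]
grip_width: 0.0539
```

>>> play_rows --series '[0, 0, 0, 0, 0, -1, 1, 0, 0, 0, 0, 0, -1, 0, 0, 0, 0, 0, 0, -1, -1, 0, 0, 0, 0, 0, -1, -1, 0, 0, 0, 0, 0, -1, -1, 0, 0, 0, 0, 0, -1, -1]'

```text
clock: 8.9
tcp_pos: [0.4851, -0.2568, 0.1497]
eef_rot: [1.0, 0.0, 0.0, 0.0]
contact_force: [0.9, -0.9, -0.1]
grip_width: 0.0727
```

>>> play_rows --series '[0, 0, 0, 0, 0, 0, -1, 0, 0, 0, 0, 0, 30, -1, 0, 0, 0, 0, 0, 65, -1, 0, 0, 0, 0, 0, 104, -1, 0, 0, 0.03, 4, -35, 104, -1, 0, 0, 0.06, 8, -70, 104, -1, 0, 0, 0.09, 12, -105, 104, -1, 0, 0, 0.11, 12, -115, 104, -1]'

```text
clock: 9.57
tcp_pos: [0.4957, -0.3771, 0.2533]
eef_rot: [0.999, 0.054, -0.0, 0.001]
contact_force: [0.0, -0.2, 0.0]
grip_width: 0.0871
```

```bash
python3 f.py
python3 - <<'E'
from h import *
import pickle
s=manip.sense();print(R.from_quat(s['eef_rot']).as_matrix().round(3))
D={n:grab(n,n+'4.png') for n in('wrist','side')};pickle.dump(D,open('d4.pkl','wb'))
E
```

```text
mean [  0.12    0.229  -0.026   0.051   0.126  -0.002 -59.742 -39.479  -0.035] sd [0.784 0.384 0.54  0.028 0.048 0.027 0.412 0.355 0.084]
9.9667 [ 0.497 -0.37   0.254] 0.08719141219582015
[[ 0.994  0.112  0.001]
 [ 0.112 -0.994  0.   ]
 [ 0.001 -0.    -1.   ]]
```

View pics/wrist4.png

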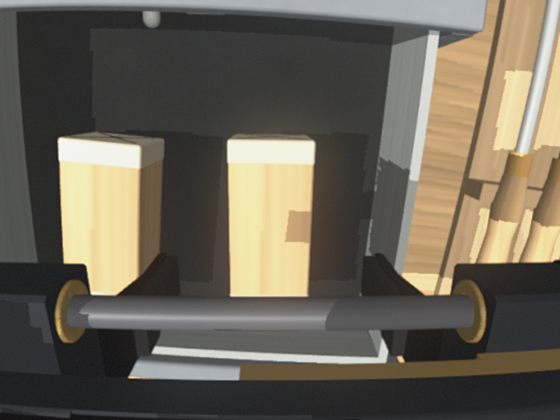

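>>> play_rows --series '[0, 0, 0, 0, 0, -25, -1, 0, 0, 0, 0, 0, -50, -1, 0, 0, 0, 0, 0, -75, -1, 0, 0, 0, 0, 0, -95, -1, 0, 0, 0, 0, 0, -104, -1, 0, 0, 0, 0, 0, -104, -1, 0, 0, 0, 0, 0, -104, 1, 0, 0, 0, 0, 0, -104, 1]' --newtons 35

```text
clock: 10.73
tcp_pos: [0.4978, -0.3722, 0.1513]
eef_rot: [0.998, 0.055, 0.001, 0.001]
contact_force: [0.8, 0.3, 1.2]
grip_width: 0.0804
```

>>> play_rows --series '[0, 0, 0, 0, 0, 0, 1, 0, 0, 0, 0, 0, 0, 1, 0, 0, 0, 0, 0, 0, 1, 0, 0, 0, 0, 0, 0, 1, 0, 0, 0, 0, 0, 0, 1]'

```text
clock: 11.15
tcp_pos: [0.4972, -0.3715, 0.1501]
eef_rot: [0.998, 0.055, 0.0, -0.0]
contact_force: [-1.3, 1.2, 4.5]
grip_width: 0.0538
```

>>> play_rows --series '[0, 0, 0, 0, 0, 5, 1, 0, 0, 0, 0, 0, 20, 1, 0, 0, 0, 0, 0, 45, 1, 0, 0, 0, 0, 0, 70, 1, 0, 0, 0, 0, 0, 92, 1, 0, 0, 0, 0, 0, 104, 1, 0, 0, 0, 0, 0, 104, 1]'

```text
clock: 11.73
tcp_pos: [0.4978, -0.3725, 0.2563]
eef_rot: [0.998, 0.055, 0.002, 0.001]
contact_force: [0.5, -0.3, -3.7]
grip_width: 0.0539
```

```bash
python3 f.py
```

```text
mean [  0.137   0.259  -3.759   0.01    0.13    0.023 -63.668 -41.714   0.033] sd [0.396 0.437 0.44  0.028 0.033 0.032 0.998 0.826 0.12 ]
12.1333 [ 0.497 -0.372  0.252] 0.05342874054343182
```

Run:
```python
from l import *
np.set_printoptions(precision=4,suppress=True)
c=lambda u,v:((u-400)/2+120,v/2+80)
k=lambda u,v:(u/2+230,(v-290)/2+150)
for cam,f,p,q in[(S,c,(536,189),(670,327)),(S,c,(560,182),(700,318)),(G,k,(36,414),(203,566)),(G,k,(65,412),(237,556)),(G,k,(107,430),(214,514)),(G,k,(135,412),(245,503))]:
    a=onz(cam,*f(*p),.112);b=onz(cam,*f(*q),.112);e=(b-a)*np.sign((b-a)[1]);print(a,b,np.degrees(np.arctan2(-e[0],e[1])))
# tail quill axis top edges etc: handwheel boss in side
print('knob',onz(S,*c(735,207),.225))
# crop around spur for both cameras, and mallet/side items
print('mallet',onz(G,197,278,0),'bowl',onz(G,247,300,.06))
print('tail tip region side', proj(S,[.5294,.2161,.225]),'spur in scene',proj(G,[.5549,.4171,.225]))
```

```text
[0.4591 0.341  0.112 ] [0.4628 0.0067 0.112 ] 0.6338757775476005
[0.4937 0.3402 0.112 ] [0.4993 0.0024 0.112 ] 0.9484075781761737
[0.5922 0.0128 0.112 ] [0.5958 0.3522 0.112 ] -0.6058665407908849
[0.5579 0.036  0.112 ] [0.5538 0.3683 0.112 ] 0.711530127695846
[0.5354 0.1021 0.112 ] [0.5285 0.3039 0.112 ] 1.962812710894548
[0.4814 0.0999 0.112 ] [0.4851 0.3167 0.112 ] -0.9593046921505839
knob [0.5595 0.028  0.225 ]
mallet [0.7961 0.0376 0.    ] bowl [0.7531 0.22   0.06  ]
tail tip region side (np.float64(233.32251411511706), np.float64(150.35681663039435)) spur in scene (np.float64(370.2700832572719), np.float64(265.80897929805303))
```

>>> play_rows --series '[0, 0, 0, 0, 0, 25, 1, 0, 0, 0, 0, 0, 55, 1, 0, 0, 0.03, 0, 5, 85, 1, 0, 0, 0.09, 1, 18, 110, 1, 0, 0, 0.16, 2, 36, 130, 1, 0, 0, 0.23, 3, 58, 145, 1, 0, 0, 0.3, 4, 83, 150, 1, 0, 0, 0.37, 5, 110, 150, 1]'

```text
clock: 12.8
tcp_pos: [0.5021, -0.2615, 0.405]
eef_rot: [0.971, 0.239, 0.001, 0.001]
contact_force: [-0.4, 0.8, -3.9]
grip_width: 0.0539
```

>>> play_rows --series '[0, 0, 0.07, 2, 28, 0, 1, 0, 0, 0.14, 4, 56, 0, 1, 0, 0, 0.21, 6, 84, 0, 1, 0, 0, 0.28, 8, 112, 0, 1, 0, 0, 0.35, 10, 140, 0, 1, 0, 0, 0.42, 11, 168, 0, 1, 0, 0, 0.49, 12, 196, 0, 1, 0, 0, 0.56, 13, 224, 0, 1]'

```text
clock: 13.47
tcp_pos: [0.5148, -0.0365, 0.4033]
eef_rot: [0.867, 0.499, -0.0, 0.0]
contact_force: [0.7, -0.7, -3.6]
grip_width: 0.0539
```

>>> play_rows --series '[0, 0, 0.07, 2, 28, 0, 1, 0, 0, 0.14, 4, 56, 0, 1, 0, 0, 0.21, 6, 84, 0, 1, 0, 0, 0.28, 8, 112, 0, 1, 0, 0, 0.35, 10, 140, 0, 1, 0, 0, 0.42, 11, 168, 0, 1, 0, 0, 0.49, 13, 196, 0, 1, 0, 0, 0.537, 14, 220, 0, 1]'

```text
clock: 14.13
tcp_pos: [0.5288, 0.1842, 0.4032]
eef_rot: [0.703, 0.711, -0.0, -0.0]
contact_force: [0.0, 0.1, -3.6]
grip_width: 0.0533
```

>>> play_rows --series '[0, 0, 0, 0, 27, 0, 1, 0, 0, 0, 0, 54, 0, 1, 0, 0, 0, 0, 80, 0, 1, 0, 0, 0, 0, 103, 0, 1, 0, 0, 0, 0, 119, 0, 1, 0, 0, 0, 0, 128, 0, 1, 0, 0, 0, 0, 128, 0, 1, 0, 0, 0, 0, 128, 0, 1]'

```text
clock: 14.8
tcp_pos: [0.5292, 0.3097, 0.4033]
eef_rot: [0.705, 0.71, -0.0, 0.0]
contact_force: [0.7, -0.5, -3.7]
grip_width: 0.0536
```

Run:
```python
from h import *
import pickle
s=manip.sense();print(s['clock'],s['tcp_pos'],R.from_quat(s['eef_rot']).as_matrix().round(3),s['grip_width'],s['joint_positions'])
D={n:grab(n,n+'5.png') for n in('wrist','side','scene')};pickle.dump(D,open('d5.pkl','wb'))
a,b,c=[D[n]['color'][:,:,::-1] for n in('wrist','scene','side')]
o=np.zeros((600,800,3),np.uint8)
o[:300,:400]=cv2.resize(a,(400,300))
o[:300,400:]=cv2.resize(b[150:300,260:460],(400,300),interpolation=cv2.INTER_CUBIC)
o[300:,:400]=cv2.resize(c[80:230,120:320],(400,300),interpolation=cv2.INTER_CUBIC)
o[300:,400:]=cv2.resize(c[250:400,270:470],(400,300),interpolation=cv2.INTER_CUBIC)
cv2.imwrite('pics/c5.png',o)
```

```text
14.8 [0.52924496 0.30965673 0.40327604] [[-0.007  1.    -0.   ]
 [ 1.     0.007 -0.001]
 [-0.001 -0.    -1.   ]] 0.053626303328213915 [-0.30038215  0.30968571 -0.41652962  1.17568622  0.12470272  1.68092606
 -0.67858996]
```

View pics/c5.png

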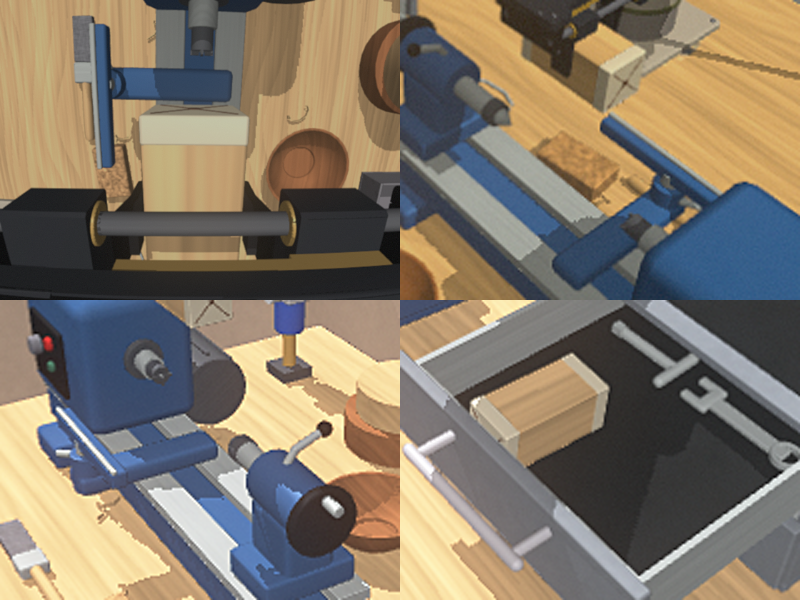

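Run:
```python
from h import *
import pickle
np.set_printoptions(precision=4,suppress=True)
D=pickle.load(open('d5.pkl','rb'));W,S,G=D['wrist'],D['side'],D['scene']
print(W['position'])
print('spur W',onz(W,284,74,.225),'spur S',onz(S,204,118.5,.225),tri(W,(284,74),S,(204,118.5)))
print('tail G',onz(G,314,212.5,.225))
for n,P in dict(spur=(.528,.406,.225),tail=(.529,.216,.225)).items(): print(n,[np.round(proj(d,P),1) for d in(W,S,G)])
o=np.zeros((600,800,3),np.uint8)
def put(d,cx,cy,w,h,x,y,f): o[y:y+h*f,x:x+w*f]=cv2.resize(d['color'][cy:cy+h,cx:cx+w,::-1],None,fx=f,fy=f,interpolation=cv2.INTER_CUBIC)
put(W,230,0,100,100,0,0,4);put(G,270,180,66,50,400,0,6);put(S,170,90,66,50,400,300,6);put(W,190,140,170,70,0,420,2)
cv2.imwrite('pics/c6.png',o)
```

```text
[0.531  0.3856 0.5472]
spur W [0.5422 0.4141 0.225 ] spur S [0.5459 0.4051 0.225 ] (array([0.5455, 0.4128, 0.2217]), np.float64(0.007200914448675454))
tail G [0.5346 0.2164 0.225 ]
spur [array([266.7,  84.1]), array([197.8, 119.9]), array([374.6, 256.7])]
tail [array([267.1, 293.6]), array([233.2, 150.4]), array([315.6, 211.4])]
```

View pics/c6.png

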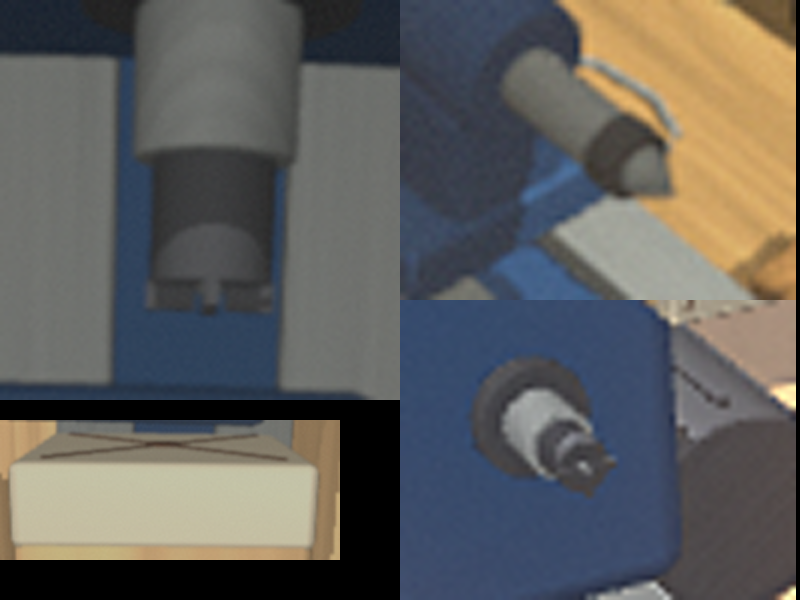

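Run:
```python
from h import *
import pickle
np.set_printoptions(precision=4,suppress=True)
D=pickle.load(open('d5.pkl','rb'));W,S,G=D['wrist'],D['side'],D['scene']
w=(282.5,78.5);s=(201.3,117.7)
print('spur W',onz(W,*w,.225),'spur S',onz(S,*s,.225),tri(W,w,S,s))
t=onz(G,315.3,212.5,.225);print('tail',t,np.linalg.norm(t-onz(W,*w,.225)))
k=lambda u,v:(230+u/4,v/4)
def ln(cam,p,q,z):
    a=onz(cam,*p,z);b=onz(cam,*q,z);e=(b-a)*np.sign((b-a)[1]);print(a,b,np.degrees(np.arctan2(-e[0],e[1])))
ln(W,k(118,60),k(110,385),.112);ln(W,k(300,65),k(278,385),.112)
ln(W,k(217,20),k(211,300),.225)
# tool rest edges full res: 
f=lambda u,v:(u/.714,v/.714)
ln(W,f(97,25),f(99,165),.199);ln(W,f(109,25),f(114,165),.199)
# wider rails at rear
ln(W,f(157,8),f(157,110),.112);ln(W,f(245,8),f(240,110),.112)
# blank top corners
P=[onz(W,190+u/2,140+(v-420)/2,.403+.014) for u,v in((12,464),(317,466),(10,542),(312,542))];print(np.array(P))
print('quill line scene');ln(G,(270+(540-400)/6,180+75/6),(315.3,212.5),.225)
```

```text
spur W [0.541  0.4105 0.225 ] spur S [0.5419 0.4131 0.225 ] (array([0.5408, 0.4104, 0.2264]), np.float64(0.00023756770896245168))
tail [0.5322 0.2184 0.225 ] 0.19229484349860898
[0.519  0.4854 0.112 ] [0.5168 0.3999 0.112 ] -1.4873307681353718
[0.5679 0.4845 0.112 ] [0.5637 0.4003 0.112 ] -2.852676681843215
[0.5417 0.4672 0.225 ] [0.5411 0.4133 0.225 ] -0.5964629959073697
[0.4127 0.4503 0.199 ] [0.4013 0.2694 0.199 ] -3.6038801641932783
[0.4278 0.4499 0.199 ] [0.4225 0.2696 0.199 ] -1.6655792552990252
[0.4764 0.4894 0.112 ] [0.473  0.3351 0.112 ] -1.2606772460602917
[0.609  0.4906 0.112 ] [0.6079 0.336  0.112 ] -0.4171631806997949
[[0.5052 0.3678 0.417 ]
 [0.5585 0.3677 0.417 ]
 [0.5042 0.3537 0.417 ]
 [0.5584 0.354  0.417 ]]
quill line scene
[0.5245 0.1279 0.225 ] [0.5322 0.2184 0.225 ] -4.809154170607635
```

>>> play_rows --series '[0, 0, -0.02, 3, 3, -10, 1, 0, 0, -0.045, 6, 6, -35, 1, 0, 0, -0.045, 6, 6, -65, 1, 0, 0, -0.045, 6, 6, -95, 1, 0, 0, -0.045, 6, 6, -122, 1, 0, 0, -0.045, 6, 6, -145, 1, 0, 0, -0.045, 6, 6, -160, 1, 0, 0, -0.045, 6, 6, -165, 1]'

```text
clock: 15.62
tcp_pos: [0.5342, 0.3146, 0.2349]
eef_rot: [0.721, 0.693, -0.002, -0.0]
contact_force: [0.0, -0.4, -4.0]
grip_width: 0.054
```

>>> play_rows --series '[0, 0, 0, 0, 0, 0, 1, 0, 0, 0, 0, 0, 0, 1, 0, 0, 0, 0, 0, 0, 1, 0, 0, 0, 0, 0, 0, 1, 0, 0, 0, 0, 0, 0, 1, 0, 0, 0, 0, 0, 0, 1]'

```text
clock: 16.12
tcp_pos: [0.5352, 0.3164, 0.2392]
eef_rot: [0.72, 0.694, 0.001, 0.0]
contact_force: [-0.4, -0.4, -4.8]
grip_width: 0.0538
```

Run:
```python
from h import *
import pickle
np.set_printoptions(precision=4,suppress=True)
s=manip.sense();print(s['clock'],s['tcp_pos'],R.from_quat(s['eef_rot']).as_matrix().round(3),s['grip_width'],s['contact_force'])
D={n:grab(n,n+'7.png') for n in('wrist','side','scene')};pickle.dump(D,open('d7.pkl','wb'))
W,S,G=D['wrist'],D['side'],D['scene']
o=np.zeros((600,800,3),np.uint8)
def put(d,cx,cy,w,h,x,y,f): o[y:y+h*f,x:x+w*f]=cv2.resize(d['color'][cy:cy+h,cx:cx+w,::-1],None,fx=f,fy=f,interpolation=cv2.INTER_CUBIC)
put(W,170,0,200,150,0,0,2);put(G,290,160,100,75,400,0,4)
put(W,170,130,200,100,0,300,2);put(S,170,80,100,75,400,300,4)
cv2.imwrite('pics/c7.png',o)
print([np.round(proj(d,(.541,.4105,.2264)),1) for d in(W,S,G)],[np.round(proj(d,(.532,.2184,.225)),1) for d in(W,S,G)])
```

```text
16.1167 [0.5352 0.3164 0.2392] [[ 0.038  0.999  0.001]
 [ 0.999 -0.038  0.   ]
 [ 0.001  0.001 -1.   ]] 0.05380732964913469 [-0.3688 -0.3729 -4.782 ]
[array([270. ,  62.5]), array([201.4, 117.7]), array([372.3, 260.4])] [array([267.4, 439.5]), array([233.8, 149.7]), array([315.3, 212.5])]
```

View pics/c7.png

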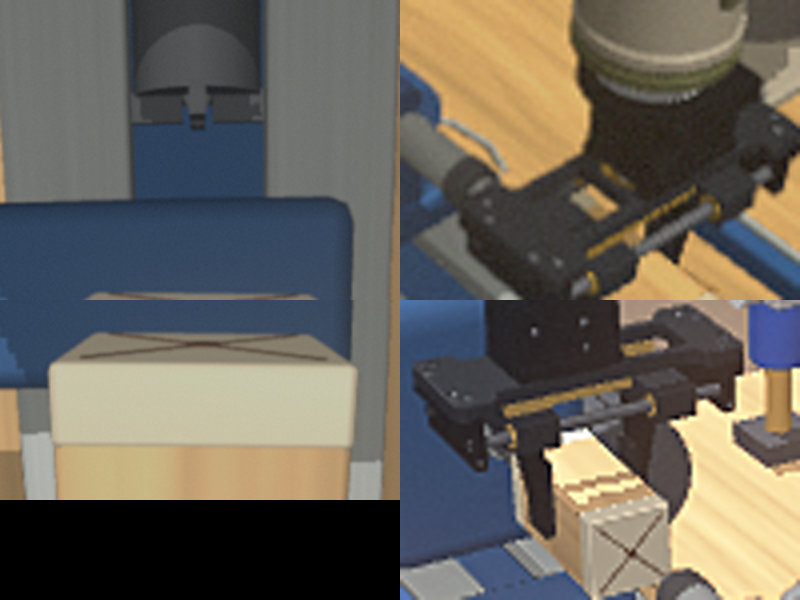

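Run:
```python
from h import *
import pickle
np.set_printoptions(precision=4,suppress=True)
D=pickle.load(open('d7.pkl','rb'));W,S=D['wrist'],D['side']
def ony(d,u,v,y):
    p,r=ray(d,u,v);return p+r*(y-p[1])/r[1]
print('W spur',onz(W,269,63.5,.225))
for y in(.2545,.2565): print('tail end face',ony(S,228,143.25,y))
P=[onz(W,170+u/2,130+(v-300)/2,.2392+.014) for u,v in((51,366),(354,366))];print('top edge far',P,np.linalg.norm(P[0]-P[1]))
print('spur-end cross at z .226',onz(W,270,151.5,.226))
```

```text
W spur [0.5406 0.4103 0.225 ]
tail end face [0.5359 0.2545 0.2243]
tail end face [0.537  0.2565 0.2231]
top edge far [array([0.5136, 0.3753, 0.2532]), array([0.5664, 0.3732, 0.2532])] 0.05291295893073887
spur-end cross at z .226 [0.5396 0.3752 0.226 ]
```

```bash
python3 f.py; python3 -c "
from workcell import manip
s=manip.sense();print(abs(s['joint_velocities']).max());print(manip.hand_in())"
```

```text
mean [  0.28    0.082  -3.929   0.002   0.001  -0.005 -63.852 -40.531  -0.017] sd [0.661 0.415 0.177 0.023 0.041 0.021 0.031 0.021 0.   ]
16.6667 [0.535 0.316 0.239] 0.05330362845774662
0.002266885686869632
the job is handed in; nothing more can be done
None
```

The heavier blank is being held still between the lathe centres, and the job is handed in at 16.7 s. No verdict came back from the hand-in.

- **Drawer and weighing:** I pulled the top drawer out about 0.2 m and lifted each blank clear in turn. The left one weighed about 1.9 N (0.19 kg), and the right one about 3.7 N (0.38 kg).
- **Lighter blank:** I set the left one back on the drawer floor. The side picture taken afterwards shows it lying flat.
- **Heavier blank:** From the pictures, the middle of the right blank is about 2 mm from the measured mid-gap point and its length within about 1° of the axis. Both ends are some 35 mm clear of the centres. The force on the tool is only the blank's weight (3.9 N), and the arm is at rest.
- **Disagreements:** My first readings of the spur tip differed by about 7 mm between cameras. After picking the pixels again on zoomed crops, the wrist and side cameras agreed to 0.2 mm. The two tips then measured 192 mm apart against the 190 mm given, and the bed rails gave an axis angle 1–2° different from the tips, which is within tolerance.
- **Not checked:** I did not measure the other bench items afterwards, but nothing was touched that I could see in the pictures or forces.

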